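# Eject the charged sander battery

### The arm

A 7-joint arm with a two-finger parallel gripper is mounted at the origin on the work surface. World frame = base frame: x ahead of the robot, y to its left, z up, the work surface at z = 0. Lengths are in mm, angles in rad, forces in N, time in s.
With the tool pointing down it reaches from about 400 to 875 mm from the base axis. Payload 19.3 kg.
Tool frame: the origin (TCP) lies at the very end of the fingers, on their centre line; the grasp point (between the pads) lies 19 mm behind it (grip_point_offset is the z of the grasp point in the tool frame, in mm); z points along the fingers, x is the direction in which the jaws open and shut, and the axes are right-handed (so a half turn about z gives the same grasp; the last joint's range is limited). The gripper opens to 85 mm and grips with 20 to 120 N. Pads are 22 mm wide; open, the fingers measure 114 mm over their backs; the gripper's body (76 mm by 85 mm) begins 54 mm behind the grasp point. The pads swing forward as they close: fully open they stand 13 mm farther back than shut.
Start: joints at [1.225, 0.521, -0.036, 1.599, 0.021, 1.021, -0.113], TCP at [170.17, -601.379, 231.291] pointing down, gripper open.
Joint ranges: [-2.91, 2.91], [-0.3, 2.13], [-1.5, 1.42], [0.17, 2.43], [-1.26, 4.41], [0.16, 1.93], [-2.52, 2.52]. Speed limits (rad/s): [1.89, 1.89, 2.39, 2.39, 3.01, 3.01, 3.01].

### API

Orientations are given as a 3x3 rotation matrix whose columns are the frame's x, y, z axes.
In Python, from workcell import movep, movel, goto_joints, open_gripper, clamp, wait, inverse_kinematics, read_state, camera, PlanningError, finish_job, grip_point_offset gives the robot as it stands. Calls block until the motion is done:
- movep(position, orientation): joint-space move of the TCP to a pose.
- movel(position, frame=None, max_speed=150, guard=None): straight line of the TCP; frame=None keeps the orientation; max_speed is the mean speed in mm/s. With guard (N) it stops when the force on the tool has changed by that much, and returns True; else False.
- goto_joints(angles): joint-space move.
- open_gripper() and clamp(): open the fingers fully, or close them until they stop; the grip force is fixed at half the most.
- wait(seconds).
- inverse_kinematics(position, orientation): joint angles nearest the present ones, or None.
- read_state(): the state.
- camera(name): name is "scene" or "side" or "wrist"; returns a dict with "image" (400x640x3 uint8, blue, green, red), "range_z" (400x640 float32, mm along the optical axis (not along the pixel's ray), 0 where there is no reading), "fx", "fy", "cx", "cy" (pixels), "cam_to_world" (4x4, takes a point from camera to world coordinates). Camera axes: x right, y up, looking along -z (the intrinsics and any distortion apply to the point x, -y, -z); pixel columns grow to the right and rows downward; lengths in mm; the calibration is good to about 2 mm. The wrist camera is an equidistant fisheye: a pixel r from the principal point sees the ray r / f radians off the axis. A picture is of the moment at which its call begins.
A pose or a line that the arm cannot do raises PlanningError and nothing moves.
- finish_job(): hands the job in, once; it reports no verdict.
The state is a dict: "time": time; "qpos": joint angles; "qvel": joint speeds; "joint_efforts": joint torques, N m; "eef_pos": TCP position; "tool_rot": TCP orientation; "ft_force": force on the tool from outside, world axes, zero at the start; "torque": the same for the moment, N m; "finger_gap": finger opening in mm.
Only numpy, scipy, OpenCV 4.12 (cv2) and the standard library are available. Lean on these libraries where they do the work, as an engineer would, in place of code of your own. Each camera call takes 0.05 s, during which the arm holds its last target.

### The job

The oblong battery pack sitting almost flush in its single-bay charger is charged. Press it deeper to trip the push-push latch, and when it has sprung up draw it straight out and stand it upright on the floor of the open plywood tray. Leave the round pack in the other charger seated as it is.

Things in the scene. Friction and masses are not known exactly. Their poses are not given: they have to be found in the camera images.
- pack: Oblong black battery pack, 48 x 34 mm in plan, 66 mm high, 0.2 kg. Origin: centre of its underside; x along the 48 mm side, y along the 34 mm side, z up. It starts upright in the centred 51 x 37 mm well of a fixed grey box-shaped charger (88 mm along x, 76 mm along y, flat rim 86 mm above the table), its top just 3 mm above the rim. Once sprung up it stands 31 mm above the rim, loose.
- ejector (a joint): Height in m of the sprung floor under the oblong pack: 0 = latched (start), negative = pressed deeper, 0.028 = fully up. Pushing the pack's top takes about 5 N; the latch trips 3 to 4 mm deeper than the start, a hard stop comes at 7 mm. When let go after that the floor lifts the pack 28 mm above its start height within 0.5 s and does not latch again.
- tray: Empty open tray of pale plywood, fixed, 130 mm (its x) by 160 mm (its y), 35 mm high, walls and floor 5 mm thick. Origin at the centre of its underside, z up; its inner floor is 5 mm above the table.
- round_pack: The other pack, to be left alone: a black cylinder 39 mm in diameter and 66 mm high, origin at the centre of its underside, z up, seated in a second charger of the same make and size, its round top 3 mm above the rim.
Not all that is in view belongs to the job. Leave any turquoise look-alike of the pack alone. Leave any yellow look-alike of the part that bears ejector alone.

How it is judged (in metres and radians):
On the way:
1. the oblong pack has been pressed deeper and has sprung up with the floor of its charger (value of joint ejector above 0.02 m and height (world z) of pack above 0.04 m), for 0.1 s.
At the end, for the whole second after the job is handed in: The oblong pack stands upright (within 11 degrees) on the inner floor of the plywood tray (underside less than 12 mm above the tray's underside), let go and at rest, and the round pack is still seated within 10 mm of where it was (x of pack in the frame of tray between -0.06 and 0.06 m and y of pack in the frame of tray between -0.075 and 0.075 m and z of pack in the frame of tray below 0.012 m and angle between pack's own z axis and vertical below 0.2 rad and linear speed of pack below 0.03 m/s and distance of round_pack from where it was at the start of the episode below 0.01 m); the robot touches nothing.
It fails at once if the round pack has been ejected or pushed about (distance of round_pack from where it was at the start of the episode above 0.015 m).
It also fails if it takes over 48 s, if anything falls off the work surface, if the arm or the gripper's body presses on something with over 40 N, if the wrist force passes 120 N, or if a joint passes its speed limit or range.

## Working session

There is one attempt and no reset: what is moved stays moved. The work goes in short steps, each a Python script; the robot and the scene stay as the last script left them, time stands still between calls to the robot, and variables do not carry over. Pictures are saved under pics/ and viewed, and the job is handed in when it is done.

```bash
mkdir -p pics; ls
python3 - <<'E'
from workcell import *
import cv2
for n in ["scene","side","wrist"]:
    c=camera(n); cv2.imwrite(f"pics/{n}0.png",c["image"]); print(n,c["fx"],c["fy"],c["cx"],c["cy"],c["cam_to_world"].round(3).tolist(),c.keys(),(c["range_z"]>0).mean())
s=read_state();print(s["time"],s["eef_pos"],s["finger_gap"],s["tool_rot"],grip_point_offset)
E
```

```text
pics
scene 483.56559474613994 483.56559474613994 317.93471383396275 210.9534615768082 [[0.65, -0.47, 0.597, 1218.98], [0.76, 0.395, -0.516, -579.824], [0.006, 0.789, 0.614, 739.853], [0.0, 0.0, 0.0, 1.0]] dict_keys(['image', 'range_z', 'fx', 'fy', 'cx', 'cy', 'cam_to_world']) 0.996015625
side 411.35911578052156 411.35911578052156 321.5781420912718 201.05572327753973 [[0.685, 0.434, -0.585, 17.423], [-0.728, 0.387, -0.565, -484.622], [-0.019, 0.813, 0.582, 557.88], [0.0, 0.0, 0.0, 1.0]] dict_keys(['image', 'range_z', 'fx', 'fy', 'cx', 'cy', 'cam_to_world']) 0.9959375
wrist 309.70691628693146 309.70691628693146 319.6395062024129 194.51641015178996 [[0.272, 0.922, 0.277, 239.414], [-0.962, 0.261, 0.078, -580.523], [-0.0, -0.287, 0.958, 372.415], [0.0, 0.0, 0.0, 1.0]] dict_keys(['image', 'range_z', 'fx', 'fy', 'cx', 'cy', 'cam_to_world']) 0.99240625
0.15 [ 170.10380257 -601.14723373  230.86777398] 85.4122675523513 [[ 2.72303798e-01 -9.62211290e-01 -2.72134921e-04]
 [-9.62210955e-01 -2.72303931e-01  8.04148696e-04]
 [-8.47864364e-04  4.28784582e-05 -9.99999640e-01]] -18.700000000000003
```

View pics/scene0.png

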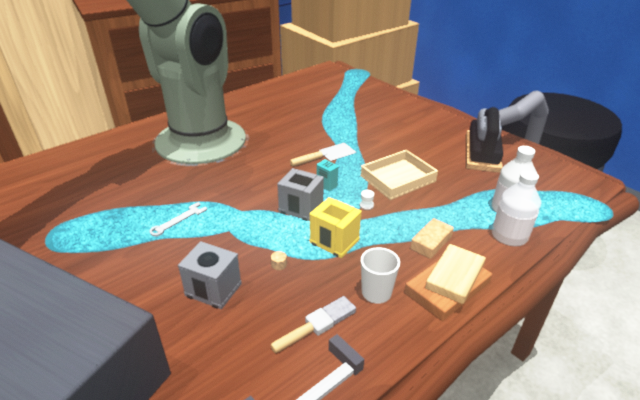

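View pics/side0.png

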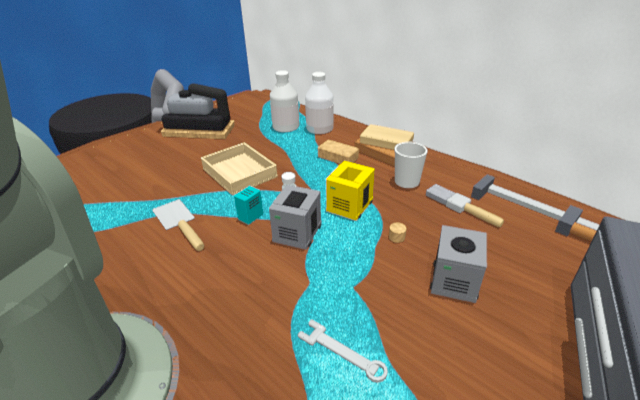

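View pics/wrist0.png

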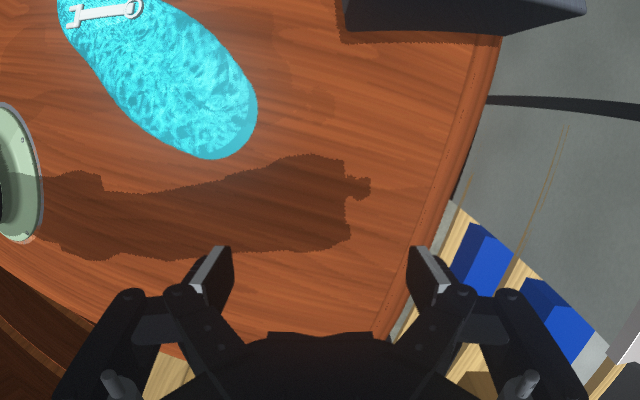

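Candidates for the oblong pack:
- Grey charger at scene (300,193) / side (297,215), with a rectangular black top.
- Grey charger at scene (210,272) / side (460,262), with a round top. This is the one to leave.
- Yellow empty charger at scene (335,225) and turquoise block at (328,175). Both are look-alikes to leave.

The first fits: grey with an oblong black top. I'll confirm it in an enlarged crop.

Run:
```python
import cv2,numpy as np
a=cv2.imread("pics/scene0.png")[155:265,265:385];b=cv2.imread("pics/side0.png")[155:255,225:385]
a=cv2.resize(a,(436,400),interpolation=cv2.INTER_CUBIC);b=cv2.resize(b,(360,225),interpolation=cv2.INTER_CUBIC)
b=cv2.copyMakeBorder(b,0,175,0,0,cv2.BORDER_CONSTANT)
cv2.imwrite("pics/crop1.png",np.hstack([a,b]))
```

```text
(no output)
```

View pics/crop1.png

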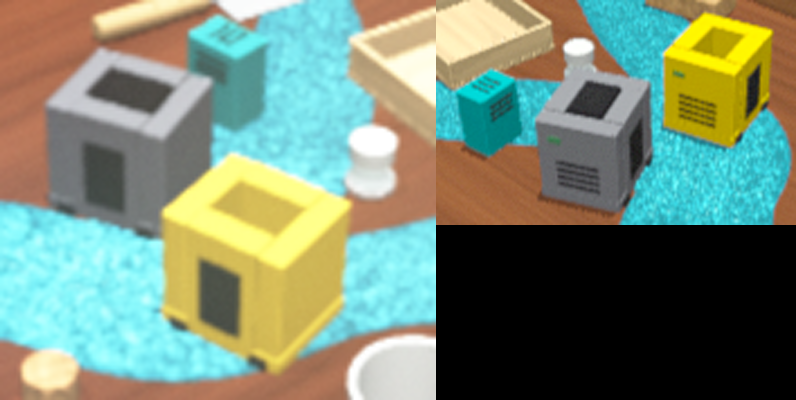

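The crop shows the grey charger with a black oblong top at scene (300,180) / side (297,199); the yellow one is empty. Next I measure.

```bash
cat > h.py <<'E'
import numpy as np, cv2
from workcell import *
def ray(c,uv):
    uv=np.atleast_2d(np.asarray(uv,float)); M=c["cam_to_world"]
    d=np.c_[(uv[:,0]-c["cx"])/c["fx"],-(uv[:,1]-c["cy"])/c["fy"],-np.ones(len(uv))]
    return M[:3,3],d@M[:3,:3].T
def plane(c,uv,z):
    o,d=ray(c,uv); return o+d*((z-o[2])/d[:,2])[:,None]
def tri(c1,u1,c2,u2):
    o1,d1=ray(c1,u1);o2,d2=ray(c2,u2);out=[];err=[]
    for a,b in zip(d1,d2):
        t=np.linalg.lstsq(np.c_[a,-b],o2-o1,rcond=None)[0]
        p,q=o1+a*t[0],o2+b*t[1]; out.append((p+q)/2);err.append(np.linalg.norm(p-q))
    return np.array(out),np.array(err)
def comp(mask,seed,r=15):
    n,l,s,ce=cv2.connectedComponentsWithStats(mask.astype(np.uint8),connectivity=4)
    ys,xs=np.mgrid[:mask.shape[0],:mask.shape[1]]
    d=np.where(l>0,np.hypot(xs-seed[0],ys-seed[1]),1e9); i=l.flat[d.argmin()]
    return (l==i).astype(np.uint8),ce[i],s[i]
def rect(P): # P Nx2 -> centre, (long,short), angle of long side
    (c,(w,h),a)=cv2.minAreaRect(P.astype(np.float32)*1.0); a=np.radians(a)
    if w<h: w,h,a=h,w,a+np.pi/2
    return np.array(c),(w,h),(a+np.pi/2)%np.pi-np.pi/2
E
python3 - <<'E'
from h import *
S,D=camera("scene"),camera("side")
cen={}
for n,c,sd in (("scene",S,(300,180)),("side",D,(297,199))):
    im=c["image"];hi=im.max(2); print(n,im[sd[1],sd[0]],)
    m,ce,st=comp(hi<70,sd); print(ce,st)
    cen[n]=ce
    cnt=max(cv2.findContours(m,0,cv2.CHAIN_APPROX_NONE)[0],key=len)[:,0]
    ys,xs=np.nonzero(m); 
    for z in (89,): print(" rect",rect(plane(c,cnt,z)[:,:2]),plane(c,ce,z))
    o,d=ray(c,np.c_[xs,ys]); M=c["cam_to_world"]; P=o+d*c["range_z"][ys,xs][:,None]; print(" depth med",np.median(P,0))
print("pack",tri(S,cen["scene"],D,cen["side"]))
cen={}
for n,c,sd in (("scene",S,(208,259)),("side",D,(463,245))):
    m,ce,st=comp(c["image"].max(2)<60,sd); print(ce,st);cen[n]=ce
print("round",tri(S,cen["scene"],D,cen["side"]))
# tray
for n,c,sd in (("scene",S,(400,172)),("side",D,(240,165))):
    hsv=cv2.cvtColor(c["image"],cv2.COLOR_BGR2HSV);print(hsv[sd[1],sd[0]])
    m=cv2.inRange(hsv,(8,40,120),(32,150,255)); m,ce,st=comp(m>0,sd);print(st)
    ys,xs=np.nonzero(m);o,d=ray(c,np.c_[xs,ys]);P=o+d*c["range_z"][ys,xs][:,None]
    t=P[(P[:,2]>30)&(P[:,2]<42)];print(len(t),np.median(t[:,2]),"tray rect",rect(t[:,:2])); 
    f=P[(P[:,2]<15)];print(np.median(f,0))
# charger tops
for n,c,box in (("scene",S,(270,165,330,225)),("side",D,(265,180,325,250))):
    x0,y0,x1,y1=box;ys,xs=np.mgrid[y0:y1,x0:x1].reshape(2,-1)
    o,d=ray(c,np.c_[xs,ys]);P=o+d*c["range_z"][ys,xs][:,None];sat=np.ptp(c["image"][ys,xs].astype(int),axis=1)
    t=P[(P[:,2]>81)&(P[:,2]<93)&(sat<40)];print(len(t),np.median(t[:,2]),"charger",rect(t[:,:2]))
E
```

```text
scene [70 76 78]
[289. 196.] [289 196   1   1   1]
 rect (array([501.19088745, -46.69620132]), (0.0, 0.0), np.float64(0.0)) [[501.19087913 -46.69620008  89.        ]]
 depth med [467.3942188  -21.59421038  58.35501377]
side [54 56 56]
[294.75545852 199.22270742] [283 192  24  16 229]
 rect (array([458.76153564,  15.19851875]), (46.80647277832031, 32.38789749145508), np.float64(0.41239302480180573)) [[458.13161989  14.64792737  89.        ]]
 depth med [459.26016259  16.36358357  87.70339434]
pack (array([[461.379544  ,  -1.35341106,  71.27553532]]), array([48.00481734]))
[199.52287582 288.43137255] [193 280  14  18 153]
[462.64840183 245.32876712] [451 238  24  15 219]
round (array([[ 582.4808436 , -307.6586567 ,   55.75919014]]), array([48.86301248]))
[ 29  21 255]
[   20     0   619   400 74909]
1904 32.402370793153125 tray rect (array([103.99682617, 648.50610352]), (2201.26171875, 634.9429931640625), np.float64(-0.6854935366867068))
[4.79570725e+02 1.50041722e+02 6.72177122e-02]
[ 22  69 255]
[ 200  142   79   53 2591]
348 32.645446674376956 tray rect (array([528.74816895, 304.24731445]), (165.12684631347656, 131.4832305908203), np.float64(1.4254396629178268))
[539.42392117 319.42416352   3.79253408]
718 86.51672198888741 charger (array([485.31878662,  24.48755646]), (141.4179229736328, 85.21955108642578), np.float64(0.31624205706850317))
1027 84.84823171910557 charger (array([461.5887146,  18.796772 ]), (90.21821594238281, 77.14447021484375), np.float64(0.4176005034183192))
```

Run:
```python
from h import *
S,D=camera("scene"),camera("side")
cen={}
for tag,se,si in (("pack",(300,180),(297,199)),("round",(208,259),(463,245))):
  for n,c,sd,th in (("scene",S,se,100),("side",D,si,85)):
    m,ce,st=comp(c["image"].max(2)<th,sd); cen[n]=ce
    cnt=max(cv2.findContours(m,0,cv2.CHAIN_APPROX_NONE)[0],key=len)[:,0]
    print(tag,n,ce,st,rect(plane(c,cnt,89)[:,:2]),plane(c,ce,89))
  print(tri(S,cen["scene"],D,cen["side"]))
for n,c in (("scene",S),("side",D)):
    ys,xs=np.mgrid[:400,:640].reshape(2,-1);o,d=ray(c,np.c_[xs,ys]);P=o+d*c["range_z"][ys,xs][:,None]
    k=(abs(P[:,0]-529)<115)&(abs(P[:,1]-304)<115)
    t=P[k&(P[:,2]>29)&(P[:,2]<40)];print(n,len(t),np.median(t[:,2]),"tray rect",rect(t[:,:2]))
    k=(abs(P[:,0]-529)<40)&(abs(P[:,1]-304)<40); print("floor",np.median(P[k],0))
# tray outer top corners in both views from the plywood mask
for n,c,sd in (("scene",S,(400,172)),("side",D,(240,165))):
    ys,xs=np.mgrid[:400,:640];o,d=ray(c,np.c_[xs.ravel(),ys.ravel()]);P=o+d*c["range_z"].ravel()[:,None]
    m=((P[:,2]>2.5)&(abs(P[:,0]-529)<115)&(abs(P[:,1]-304)<115)).reshape(400,640)
    m,ce,st=comp(m,sd)
    cnt=max(cv2.findContours(m,0,cv2.CHAIN_APPROX_NONE)[0],key=len); print(cv2.approxPolyDP(cnt,4,True)[:,0].tolist())
```

```text
pack scene [300.54140127 179.53503185] [290 174  22  12 157] (array([466.30834961,  15.82675743]), (47.83067321777344, 32.87712478637695), np.float64(0.41064852112974926)) [[466.18397873  15.4427594   89.        ]]
pack side [294.75203252 199.15447154] [283 191  24  17 246] (array([459.02062988,  15.39747047]), (48.70147705078125, 33.658687591552734), np.float64(0.41473976906486976)) [[458.28873523  14.82199707  89.        ]]
(array([[461.84280391,  18.86283067,  85.23246768]]), array([0.03800842]))
round scene [207.51834862 259.31192661] [198 253  20  14 218] (array([ 563.83154297, -295.334198  ]), (37.504737854003906, 36.33666229248047), np.float64(-0.5449587257003063)) [[ 564.03463425 -295.40449596   89.        ]]
round side [462.67241379 244.73103448] [451 237  24  16 290] (array([ 555.74102783, -293.89416504]), (38.324581146240234, 37.4359130859375), np.float64(1.1401758285442618)) [[ 555.28226124 -294.07729949   89.        ]]
(array([[ 559.71393365, -293.01488182,   84.91472444]]), array([1.10777285]))
scene 459 33.42083320469908 tray rect (array([527.62231445, 302.71911621]), (164.99334716796875, 135.33636474609375), np.float64(1.4224892799041822))
floor [523.33766313 304.49208033   5.188243  ]
side 390 32.52704230768677 tray rect (array([528.39599609, 305.60928345]), (167.35906982421875, 130.90914916992188), np.float64(1.4315497534067956))
floor [529.72926051 307.42950275   3.60141052]
[[436, 170], [405, 149], [361, 164], [360, 174], [391, 198], [434, 180]]
[[244, 143], [201, 158], [204, 169], [232, 194], [276, 176], [275, 165]]
```

```bash
cat >> h.py <<'E'
def R(a): # tool down, x axis at yaw a
    c,s=np.cos(a),np.sin(a); return np.array([[c,s,0],[s,-c,0],[0,0,-1.]])
def wray(c,uv):
    uv=np.atleast_2d(np.asarray(uv,float)); x=uv[:,0]-c["cx"];y=-(uv[:,1]-c["cy"]);r=np.hypot(x,y);th=r/c["fx"];k=np.sin(th)/np.maximum(r,1e-9)
    d=np.c_[x*k,y*k,-np.cos(th)];M=c["cam_to_world"];return M[:3,3],d@M[:3,:3].T
def wplane(c,uv,z):
    o,d=wray(c,uv); return o+d*((z-o[2])/d[:,2])[:,None]
E
python3 - <<'E'
from h import *
for a in (0.413-np.pi/2,0.413+np.pi/2):
  for p in ((462,17,250),(462,17,89),(528,304,43),(528,304,160)):
    print(a,p,np.round(inverse_kinematics(list(p),R(a)),2) if inverse_kinematics(list(p),R(a)) is not None else None)
E
```

```text
-1.1577963267948965 (462, 17, 250) [ 0.33  0.28 -0.6   1.97  0.2   0.95 -1.52]
-1.1577963267948965 (462, 17, 89) [ 0.13  0.52 -0.38  2.12  0.36  0.56 -1.67]
-1.1577963267948965 (528, 304, 43) [-0.29  0.78 -0.48  1.75  0.51  0.74 -2.2 ]
-1.1577963267948965 (528, 304, 160) [-0.09  0.7  -0.82  1.68  0.58  1.02 -2.26]
1.9837963267948966 (462, 17, 250) [ 0.79  0.49 -1.26  1.95  0.53  1.1   1.29]
1.9837963267948966 (462, 17, 89) [ 0.62  0.74 -1.07  2.1   0.89  0.86  0.99]
1.9837963267948966 (528, 304, 43) [ 0.04  1.01 -1.08  1.73  1.02  1.07  0.59]
1.9837963267948966 (528, 304, 160) [ 0.05  0.81 -1.07  1.67  0.77  1.14  0.74]
```

Run:
```python
from h import *
a=0.413-np.pi/2
movel([170,-601,290]); clamp()
movep([462,17,270],R(a)); c=camera("wrist");cv2.imwrite("pics/w1.png",c["image"]);np.save("w1.npy",c,allow_pickle=True)
movel([440,60,230]); c=camera("wrist");cv2.imwrite("pics/w2.png",c["image"]);np.save("w2.npy",c,allow_pickle=True)
s=read_state();print(s["time"],s["eef_pos"],s["finger_gap"],s["ft_force"])
```

```text
4.7583 [440.61193674  59.38240273 230.47727439] 0.050076765916197835 [-0.57416714 -0.14191229  0.72721782]
```

View pics/w1.png

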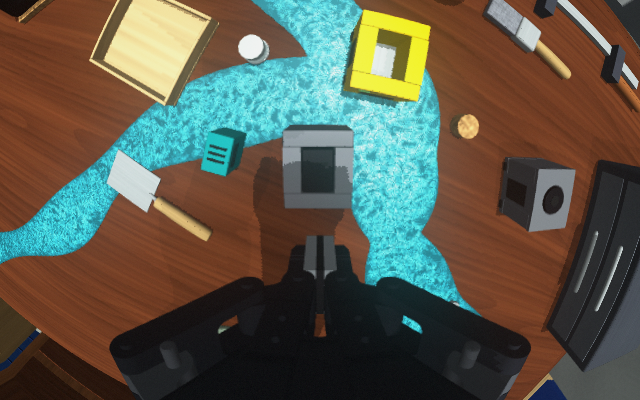

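View pics/w2.png

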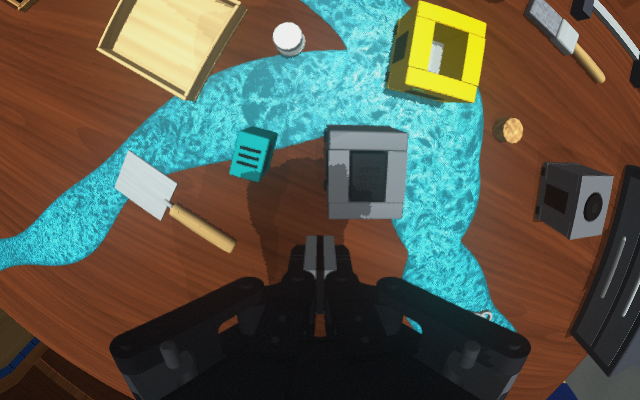

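Both views show the black oblong top, at (318,169) in w1 and (368,176) in w2, aligned with the tool. The tray is at upper left and the round pack at right.

Run:
```python
from h import *
cs=[np.load(f"w{i}.npy",allow_pickle=True).item() for i in (1,2)]
pts=[]
for c,sd in zip(cs,((318,169),(368,176))):
    hi=c["image"].max(2); print(hi[sd[1],sd[0]-26:sd[0]+28:2], hi[sd[1]-30:sd[1]+34:2,sd[0]])
    m,ce,st=comp(hi<66,sd);print(ce,st); pts.append(m)
    cnt=max(cv2.findContours(m,0,cv2.CHAIN_APPROX_NONE)[0],key=len)[:,0]
    (cu,wh,an)=cv2.minAreaRect(cnt);print(cu,wh,an); print("rect@89",rect(wplane(c,cnt,89)[:,:2]))
    ys,xs=np.nonzero(m);rz=c["range_z"][ys,xs];o,d=wray(c,np.c_[xs,ys]);ax=-c["cam_to_world"][:3,2];P=o+d*(rz/(d@ax))[:,None];print("depth",np.median(P,0))
```

```text
[107 106 106 108  93  40  48  46  47  47  47  47  47  47  49  49  52  52
  52  53  53  68 110 111 111 111 110] [169 168 167 163  50  57  71  68  68  69  67  66  53  52  51  47  46  47
  48  44  45  45  45  44  45  41  42  78 103 104 101 103]
[316.41571195 172.92307692] [ 301  147   33   46 1222]
(317.0, 169.5) (45.0, 32.0) 90.0
rect@89 (array([463.3916626 ,  21.07723999]), (49.171302795410156, 34.729225158691406), np.float64(0.4113367818239666))
depth [459.0130918   20.08307903  87.98001436]
[101 100 115 114  37  47  56  53  51  49  52  48  50  54  49  54  50  52
  55  57  59  53  79 159 157 159 157] [158 152  75  47  63  65  65  63  62  61  58  53  53  57  57  54  52  54
  52  52  50  52  42  41  41  41  41  39  78  98  96  97]
[367.10279871 176.14908504] [ 348  150   39   52 1858]
(367.1321105957031, 176.03773498535156) (37.579132080078125, 51.104957580566406) 1.9091522693634033
rect@89 (array([463.15161133,  21.47279739]), (49.49834442138672, 36.0157585144043), np.float64(0.3975168066897048))
depth [463.24463438  21.42645025  88.00715617]
```

Run:
```python
from h import *
a=0.41-np.pi/2
movel([462.8,20.5,110],R(a)); wait(0.2); print(read_state()["ft_force"])
for z in (92,90,88,86,84,82,80.5):
    g=movel([462.8,20.5,z],max_speed=25,guard=20); s=read_state();print(z,g,s["eef_pos"].round(1),s["ft_force"].round(1))
    if g: break
movel([462.8,20.5,150]); wait(0.4)
c=camera("scene");cv2.imwrite("pics/s1.png",c["image"][130:280,230:400].repeat(4,0).repeat(4,1))
movel([440,60,230]); open_gripper()
c=camera("wrist");cv2.imwrite("pics/w3.png",c["image"]);np.save("w3.npy",c,allow_pickle=True)
print(read_state()["time"])
```

```text
[-0.65817723  0.20742403  0.1632654 ]
92 False [462.9  20.5  92.1] [0.2 0.9 0.3]
90 False [462.8  20.5  89.9] [-0.1 -0.3 -0. ]
88 False [462.9  20.5  88. ] [ 1.  -1.9  3.8]
86 False [462.9  20.5  86.1] [ 0.6 -0.5  4.2]
84 False [462.9  20.5  84.1] [ 0.2 -1.5  4.3]
82 False [462.9  20.5  82.1] [ 0.3 -0.7  5.3]
80.5 False [463.5  20.6  81.8] [-5.9 -1.9 37.1]
11.0
```

View pics/w3.png

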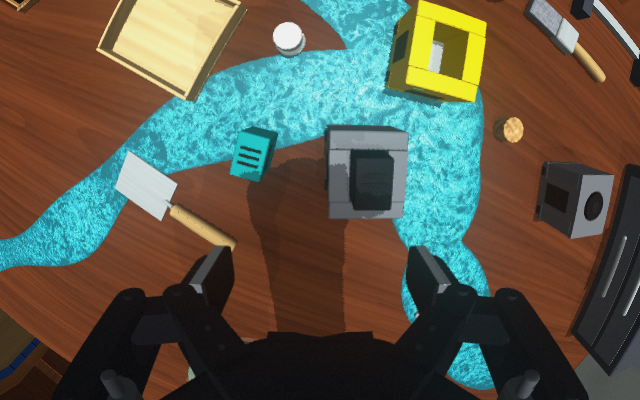

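View pics/s1.png

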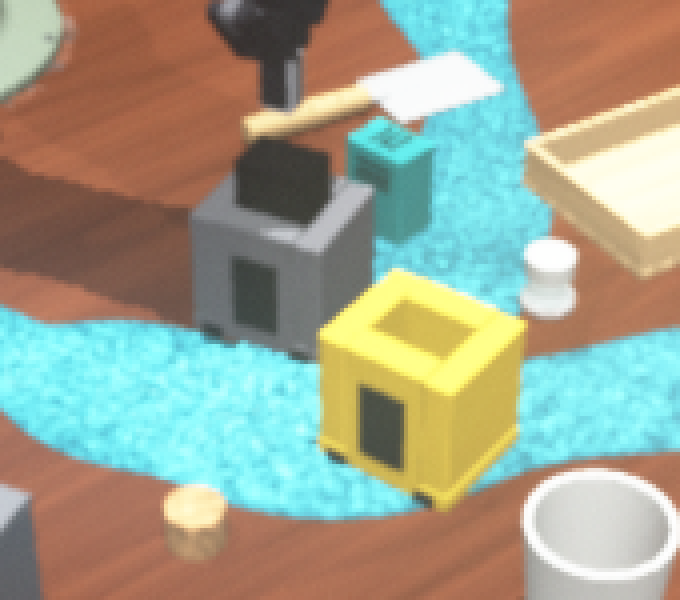

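The pack has sprung up: its dark block stands proud of the rim at w3 (370,180) and s1 (283,180). Next I check its position at the new height, then grasp it.

Run:
```python
from h import *
c=np.load("w3.npy",allow_pickle=True).item()
m,ce,st=comp(c["image"].max(2)<66,(370,180));ys,xs=np.nonzero(m)
rz=c["range_z"][ys,xs];o,d=wray(c,np.c_[xs,ys]);P=o+d*(rz/(d@-c["cam_to_world"][:3,2]))[:,None]
t=P[P[:,2]>112];print(st,len(t),np.median(t[:,2]),rect(t[:,:2]))
a=0.41-np.pi/2
movel([462.8,20.5,150],R(a)); print(movel([462.8,20.5,88],max_speed=80,guard=12))
c=camera("wrist");cv2.imwrite("pics/w4.png",c["image"])
clamp();s=read_state();print(s["time"],s["eef_pos"].round(1),s["finger_gap"],s["ft_force"].round(1))
c=camera("wrist");cv2.imwrite("pics/w5.png",c["image"])
c=camera("side");cv2.imwrite("pics/d5.png",c["image"][100:260,200:400].repeat(4,0).repeat(4,1)[:600])
```

```text
[ 349  150   44   61 2469] 2001 115.994690138795 (array([481.42172241,  37.96768951]), (106.06544494628906, 44.596771240234375), np.float64(0.7319134331721964))
False
13.2667 [462.9  20.4  88.1] 33.478922639180624 [-0.2 -0.4  2.6]
```

View pics/w5.png

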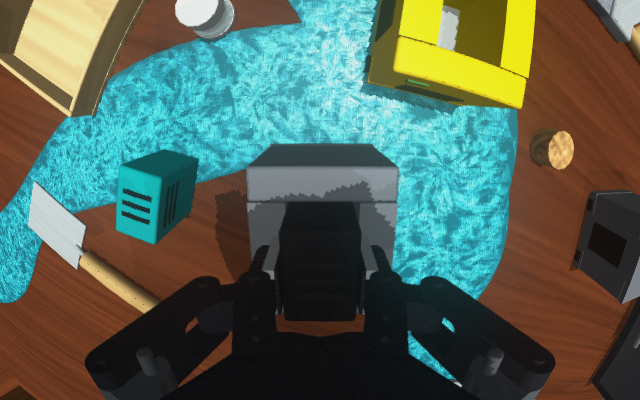

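View pics/d5.png

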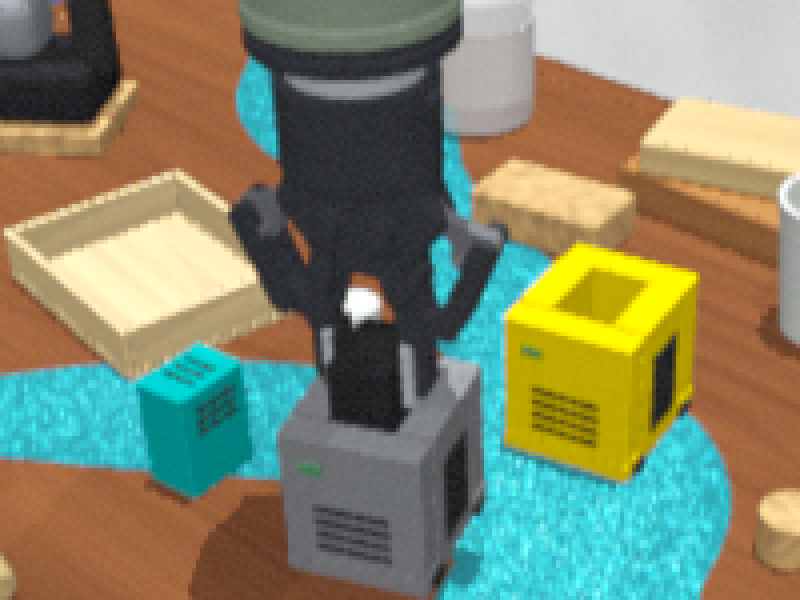

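The gap is 33.5 mm, so both pads hold the pack's 34 mm faces, with the tips just above the rim at d5 (365,385). I lift it straight out and carry it to the tray.

Run:
```python
from h import *
movel([462.8,20.5,170],max_speed=100); print(read_state()["finger_gap"])
c=camera("side");cv2.imwrite("pics/d6.png",c["image"])
movel([528.5,304,170],max_speed=200)
movel([528.5,304,60],max_speed=100,guard=15); wait(.1)
print(read_state()["ft_force"].round(1))
g=movel([528.5,304,40],max_speed=20,guard=4);s=read_state()
print(g,s["time"],s["eef_pos"].round(1),s["ft_force"].round(1),s["finger_gap"])
c=camera("side");cv2.imwrite("pics/d7.png",c["image"][60:220,150:350].repeat(4,0).repeat(4,1)[:600])
```

```text
32.879184776772874
[-0.5 -0.6 -2.7]
True 18.1583 [528.4 303.9  42.5] [-0.8 -1.1  8.1] 32.86170735870537
```

View pics/d6.png

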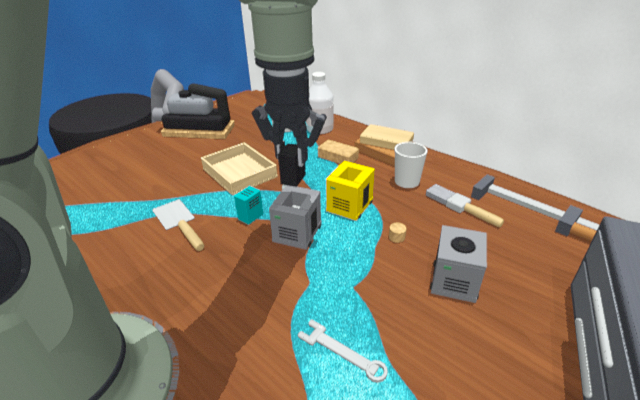

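View pics/d7.png

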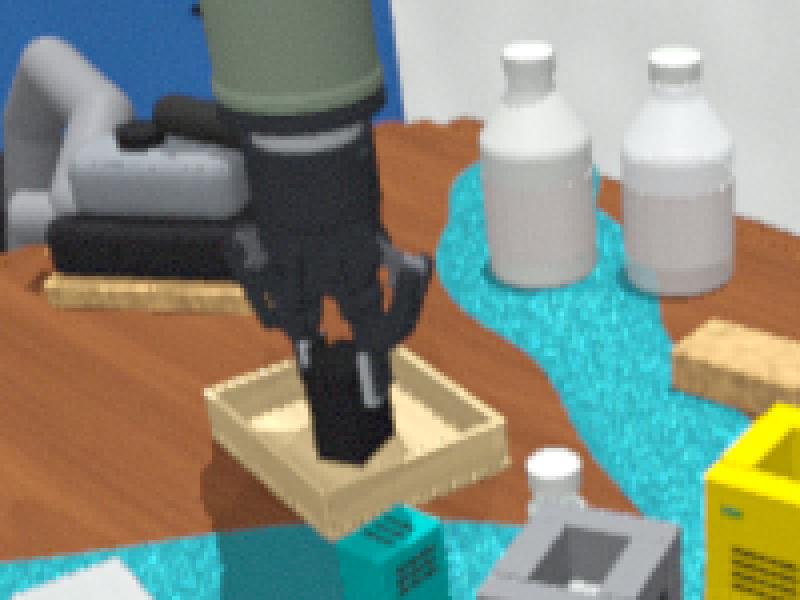

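The pack came clear of the charger (d6 at (290,165)) and met the tray floor at TCP z 42.5 (42 expected), inside the walls. I release it.

Run:
```python
from h import *
open_gripper(); wait(.2); movel([528.4,303.9,190],max_speed=100); movel([440,200,260]);wait(.3)
s=read_state();print(s["time"],s["ft_force"].round(1))
S,D=camera("scene"),camera("side")
cv2.imwrite("pics/f1.png",np.hstack([S["image"][120:280,290:450].repeat(2,0).repeat(2,1),D["image"][100:260,160:320].repeat(2,0).repeat(2,1)]))
cv2.imwrite("pics/f2.png",D["image"])
for n,c in (("scene",S),("side",D)):
    ys,xs=np.mgrid[:400,:640].reshape(2,-1);o,d=ray(c,np.c_[xs,ys]);P=o+d*c["range_z"][ys,xs][:,None]
    k=(abs(P[:,0]-529)<50)&(abs(P[:,1]-304)<50)&(c["image"][ys,xs].max(1)<110)&(P[:,2]>64)&(P[:,2]<80)
    print(n,np.median(P[k],0),rect(P[k][:,:2]))
for n,c,sd,th in (("scene",S,(208,259),100),("side",D,(463,245),85)): print("round",comp(c["image"].max(2)<th,sd)[1:])
```

```text
22.075 [-0.2  0.2  0.6]
scene [531.70442785 295.94215127  70.55349021] (array([530.60632324, 298.25695801]), (46.96516799926758, 33.76593780517578), np.float64(0.5668419869565149))
side [523.5656895  298.19789723  69.35877824] (array([526.86779785, 301.57546997]), (48.939430236816406, 33.88233184814453), np.float64(0.35886405281294453))
round (array([207.4744186 , 259.30232558]), array([198, 253,  20,  14, 215], dtype=int32))
round (array([462.64013841, 244.70934256]), array([451, 237,  24,  16, 289], dtype=int32))
```

View pics/f1.png

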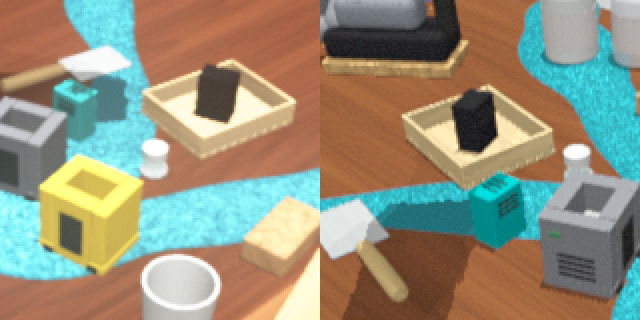

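The pack stands in mid-tray, at f1 (217,92) in scene and (475,120) in side. Its top is at about 70 mm with a footprint of about 48 x 34 mm, so it is upright. The round pack's pixels are unchanged.

```bash
python3 -c "
from workcell import *
print(finish_job())"
```

```text
the job is handed in; nothing more can be done
None
```

I pressed the oblong pack until its latch tripped, drew it straight out once it had sprung up, stood it upright in the plywood tray and handed the job in. The clock read 22 s of the allowed 48 s at my last checks; `finish_job` reports no verdict.

**Last checks:**
- **Pack in the tray:** it stands near the middle of the tray. Its top is at 69.4 to 70.6 mm (71 expected) and its outline is about 48 x 34 mm, so it is upright on the floor.
- **Round pack:** its pixels are unchanged to within 0.1 px in both fixed views.
- **Robot:** the gripper is clear of everything, and the tool force reads about 0.

**What disagreed:**
- **Pack height before pressing:** the scene and side cameras together put its top at 85 mm. The wrist camera and the contact during pressing put it between 88 and 90 mm, and I went with those.
- **Pack position in the tray:** the scene and side cameras differ by about 4 mm, far less than the clearance to the walls.
- **Pack heading in the tray:** their readings are about 0.2 rad apart, which does not affect the result.
- **Outline of the sprung-up pack:** my depth check came out spoiled (a 106 x 45 mm outline), so I grasped at the position measured before. The finger gap of 33.5 mm confirmed the grasp.
- **Hard stop:** the press ran to the hard stop, with a 37 N reading at the fingertips. The 20 N guard had not stopped it.

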